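# Put the long jigsaw piece in its tray and slide the tray under the puzzle deck

## Task

Lay the long white jigsaw piece flat in the open wooden tray and let go of it; then slide the tray by its upright grip bar, level and without ramming it, through the gap under the raised puzzle deck until it is fully home against the stop. Leave the half-finished jigsaw on the deck, the two square pieces, the mug, the glue bottle and the scraper where they are.

Things in the scene. Friction and masses are not known exactly. Their poses are not given: they have to be found in the camera images.
- long_piece: White jigsaw piece, the one elongated piece of three, 14 mm thick, 0.05 kg, on the table. Origin: centre of the underside of its 100 (x) x 44 (y) mm body; z up. A knob on the +x end reaches x = 72 mm; one on the +y side (x 19 to 37 mm) reaches y = 43 mm; the -x end has a notch 14 mm deep. Near x = 0 both long sides are flat, 44 mm apart, for gripping.
- tray: Loose empty plywood tray on the table, 124 (x) x 160 (y) mm outside, 32 mm high, walls and floor 5 mm thick, about 0.35 kg. Origin: centre of the box's underside, z up. On its +y side a flat tongue (50 mm wide, 8 mm thick) runs to y = 140 mm and carries the dark upright grip bar. The -y end enters the gap first.
- tray_grip (a point): Middle of the tray's upright dark grip bar, 36 mm above the tray's underside, at (0, 131, 36) mm in the tray frame. The bar is 50 mm wide along tray x, 16 mm thick along tray y, its top 52 mm above the underside; 43 mm free between it and the tray wall.
- tray_front (a point): Centre of the outer face of the tray's wall on the grip side, at (0, 80, 16) mm in the tray frame.
- stand: Puzzle deck of pale wood, fixed: a board 210 (x) x 180 (y) mm, underside 46 mm and top 58 mm above the table, on two runners along y. Origin: on the table below the board's centre, z up; mouth on the +y side. The tray slides in on the table. Stop at the back: face at y = -72 mm, so a tray fully home has tray_front at stand y = 88 mm, grip bar outside, axes parallel to the stand's.
- stand_mouth (a point): Centre of the mouth of the gap under the deck, at (0, 90, 23) mm in the stand frame. The gap is 136 mm wide (stand x -68 to 68 mm) and 46 mm high; the runners' ends are rounded here.
- half_jigsaw: Half-finished jigsaw, 150 x 100 mm, 7 mm thick, lying loose on top of the deck. Origin: centre of its underside. Leave alone.
- square_a: Square white wooden jigsaw piece, body 54 x 54 mm, 14 mm thick, with three knobs that reach 49 mm from its centre. Origin: centre of the underside. Leave alone.
- square_b: A second square piece, the same as square_a. Leave alone.
- mug: White mug, 80 mm across, 95 mm high, right of the stand. Origin: centre of its underside. Leave alone.
- glue: White glue bottle, 52 mm across, 140 mm high, beyond the stand. Origin: centre of its underside. Leave alone.
- scraper: Flat spatula, 200 mm long, lying on the table, right of and beyond the stand. Leave alone.
Not all that is in view belongs to the job. Leave any green or orange look-alike of the long_piece alone.

How it is judged:
By the outcome, as a careful person would: the job done as asked, in the order asked, and still so for the second after the job is handed in, with the robot touching nothing.
It also fails if it takes over 64 s, if anything falls off the work surface, if the arm or the gripper's body presses on something with over 40 N, if the wrist force passes 120 N, or if a joint passes its speed limit or range.

## Robot

A 6-joint arm with a two-finger parallel gripper is mounted at the origin on the work surface. World frame = base frame: x ahead of the robot, y to its left, z up, the work surface at z = 0. Lengths are in m, angles in rad, forces in N, time in s.
With the tool pointing down it reaches from about 0.25 to 0.725 m from the base axis. Payload 9.7 kg.
Tool frame: the origin (TCP) lies at the very end of the fingers, on their centre line; the grasp point (between the pads) lies 19 mm behind it; z points along the fingers, y is the line along which they close (so a half turn about z gives the same grasp; the last joint's range is limited). The gripper opens to 85 mm and grips with 20 to 120 N. Pads are 22 mm wide; open, the fingers measure 114 mm over their backs; the gripper's body (76 mm by 85 mm) begins 54 mm behind the grasp point. The pads swing forward as they close: fully open they stand 13 mm farther back than shut.
Start: joints at [-1.122, 0.087, 0.176, 1.66, 0, 1.571], TCP at [0.239, -0.496, 0.231] pointing down, gripper open.
Joint ranges: [-3.13, 3.13], [-0.85, 1.81], [-1.15, 1.24], [-2.2, 2.28], [-1.44, 1.52], [-3.14, 3.14]. Speed limits (rad/s): [2.22, 2.22, 2.57, 3.14, 3.14, 3.14].

## Interface

Orientations are given as a unit quaternion [w, x, y, z].
In Python, from rig import sensors, cams, job gives the robot as it stands.
- The arm moves only by the tool servo_tool, never from a script. Its argument "steps" is a list of rows, each an object of numbers: "dx", "dy", "dz": the shift along the tool's x, y, z in m; "rx", "ry", "rz": the turn, a rotation vector about the tool's x, y, z in rad; "fingers": the opening, from 0 (shut) to 1 (fully open). A call has 1 to 8 rows; each row is the pose to reach, as a shift and turn from the pose commanded when the call began, along the tool's axes at that moment; what a row does not reach only later rows make up. A row lasts 1/10 s, in which the tool goes at most 50 mm and 8.59 degrees, less where a joint would pass 70% of its speed; a pose out of reach is approached as far as the arm can. A call with a gripper value outside its range is refused whole. The fingers move at their own pace and stop on an object; the grip force is fixed at half the most. Time passes only in rows, so rows that repeat a pose let the fingers close. It gives the time, the measured TCP pose, the force, the opening and the grip force at its end, in the units of the state.
- sensors.state(): the state, without advancing time (a new reading comes with each control period).
- cams.grab_frame(name): name is "side" or "top" or "wrist"; returns a dict with "image" (420x560x3 uint8, red, green, blue), "fovy" (degrees; the focal length in pixels is half the picture's height over the tangent of half this angle, whatever the lens; pixels are square), "cx", "cy" (the principal point, pixels), "distortion" ([k1, k2, p1, p2, k3] as OpenCV has them; the pictures are not rectified), "R" (3x3) and "t" (3): a world point X has camera coordinates R X + t. Camera axes: x right, y down, z forward; pixel columns grow to the right and rows downward; lengths in m; the calibration is good to about 2 mm. A picture is of the moment at which its call begins. There is no depth.
- job.sign_off(): hands the job in; it is judged then, once.
The state is a dict: "t": time; "joint_positions": joint angles; "qd": joint speeds; "joint_torque": joint torques, N m; "position": TCP position; "tcp_rot": TCP orientation; "contact_force": force on the tool from outside, world axes, zero at the start; "ft_torque": the same for the moment, N m; "width": finger opening in m; "grasp_force": force on a finger pad.
Only numpy, scipy, OpenCV 4.12 (cv2) and the standard library are available. Lean on these libraries where they do the work, as an engineer would, in place of code of your own. Each camera call takes 0.05 s, during which the arm holds its last target. There are 200 camera calls.

## Working session

There is one attempt and no reset: what is moved stays moved. The work goes in short steps, Python scripts to look and compute and a tool call to move; the robot and the scene stay as the last step left them, time stands still between calls to the robot, and variables do not carry over. Pictures are saved under pics/ and viewed, at most 10 in all, crops included, and the job is handed in when it is done.

Besides the shell and the picture viewer there is one more tool, called after "Call:" as name([rows], argument=value, ...), one row to a line, values as JSON. servo_tool: Moves the arm, as the interface text tells. Its arguments: {"type":"object","properties":{"steps":{"type":"array"}},"required":["steps"]}

```bash
mkdir -p pics; cat > h.py <<'E'
import numpy as np, cv2
from rig import sensors, cams, job
def grab(n):
    f=cams.grab_frame(n); im=np.array(f["image"]); fl=im.shape[0]/2/np.tan(np.radians(f["fovy"])/2)
    f["K"]=np.array([[fl,0,f["cx"]],[0,fl,f["cy"]],[0,0,1]]); f["D"]=np.array(f["distortion"],float)
    f["R"]=np.array(f["R"]); f["t"]=np.array(f["t"]); f["im"]=im; return f
def ray(f,px,z):
    u=cv2.undistortPoints(np.array(px,float).reshape(-1,1,2),f["K"],f["D"]).reshape(-1,2)
    d=np.c_[u,np.ones(len(u))]@f["R"]; c=-f["R"].T@f["t"]
    return c+d*((z-c[2])/d[:,2])[:,None]
def proj(f,P):
    return cv2.projectPoints(np.array(P,float).reshape(-1,1,3),cv2.Rodrigues(f["R"])[0],f["t"],f["K"],f["D"])[0].reshape(-1,2)
def save(f,n): cv2.imwrite("pics/"+n,cv2.cvtColor(f["im"],cv2.COLOR_RGB2BGR))
E
python3 - <<'E'
from h import *
for n in("top","side"):
    f=grab(n); save(f,n+"0.png"); print(n,-f["R"].T@f["t"],f["fovy"])
print(sensors.state())
E
```

```text
top [ 0.4167142  -0.03467269  1.08478943] 55.04354498812986
side [0.34749295 0.62307502 0.69988145] 52.085460994273134
{'t': 0.1, 'joint_positions': array([-1.12199274e+00,  8.74149906e-02,  1.75206570e-01,  1.65978806e+00,
        2.47387225e-05,  1.57079326e+00]), 'qd': array([-0.00107566,  0.00132414,  0.00196469, -0.00193086, -0.00060941,
        0.00099724]), 'joint_torque': array([ 2.39425593e-03, -5.21563232e+01,  4.65652835e+01,  1.60578807e-02,
        8.37754715e-05, -1.37777337e-05]), 'position': array([ 0.23855699, -0.49534658,  0.23064502]), 'tcp_rot': array([-5.87785191e-04,  9.74926881e-01,  2.22524640e-01, -1.21471158e-04]), 'contact_force': array([-1.35058863, -0.72116332,  0.66085745]), 'ft_torque': array([-0.03938357,  0.01058935,  0.016991  ]), 'grasp_force': 0.0, 'width': 0.08545613886878946}
```

View pics/top0.png

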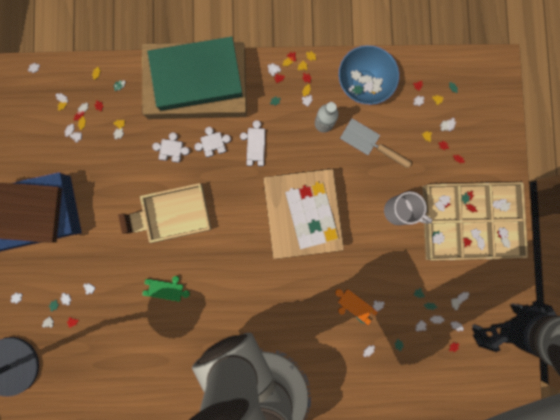

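View pics/side0.png

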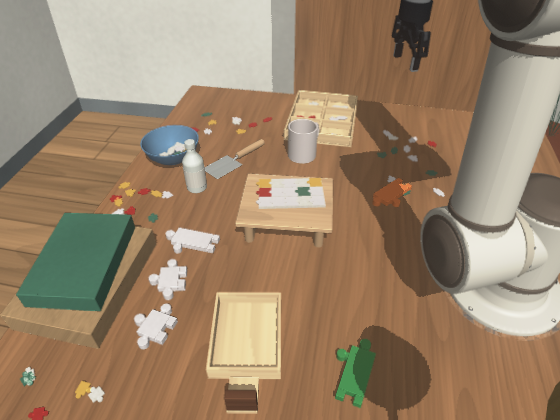

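The top view shows the long piece at about (256,146), with its knob up (+x world) and its side knob to the left (+y). The tray is at (175,213) with its grip bar at (126,222). The stand is at (304,214) with its mouth facing left (+y). Next I'll measure them with masks.

```bash
cat > meas.py <<'E'
from h import *
def blob(f,mask,seed):
    n,l,s,c=cv2.connectedComponentsWithStats(mask.astype(np.uint8))
    ids=[i for i in range(1,n) if s[i,4]>30]
    i=min(ids,key=lambda i:np.hypot(*(c[i]-seed))); m=(l==i).astype(np.uint8)
    return max(cv2.findContours(m,0,cv2.CHAIN_APPROX_NONE)[0],key=len).reshape(-1,2),s[i,4]
def rect(P):
    r=cv2.minAreaRect((P[:,:2]*1000).astype(np.float32)); return [np.round(v,1) for v in (r[0],r[1],r[2])], np.round(cv2.boxPoints(r),1).tolist()
E
python3 - <<'E'
from meas import *
f=grab("top"); h=cv2.cvtColor(f["im"],cv2.COLOR_RGB2HSV); H,S,V=[h[...,i].astype(int) for i in range(3)]
for p in [(256,146),(175,213),(146,215),(126,222),(280,200),(230,180),(130,222),(272,214),(304,178),(150,190),(139,222)]: print(p,h[p[1],p[0]])
crop=lambda a,b,c,d: cv2.resize(f["im"][b:d,a:c],None,fx=3,fy=3,interpolation=cv2.INTER_CUBIC)
cv2.imwrite("pics/crop1.png",cv2.cvtColor(crop(110,110,360,270),cv2.COLOR_RGB2BGR))
E
```

```text
(256, 146) [  3  12 207]
(175, 213) [ 22  94 214]
(146, 215) [ 17 103 129]
(126, 222) [  9 122  48]
(280, 200) [ 16 114 184]
(230, 180) [ 14 150 134]
(130, 222) [ 16 110  67]
(272, 214) [ 16 115 202]
(304, 178) [ 16 113 194]
(150, 190) [ 14 150 131]
(139, 222) [ 18 102 133]
```

View pics/crop1.png

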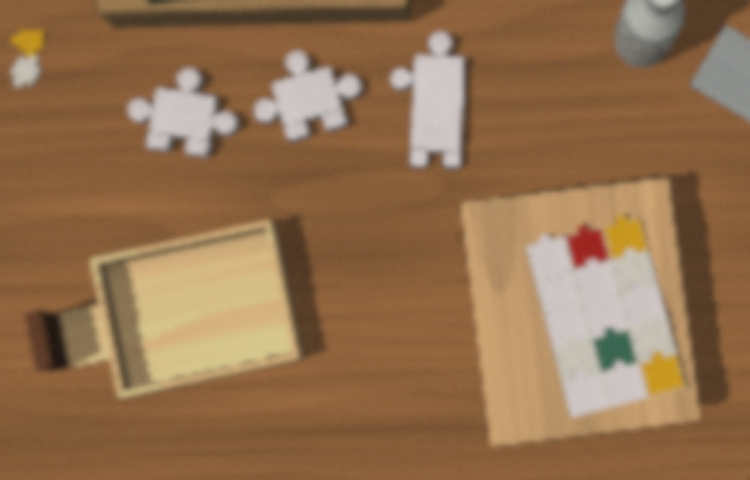

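The crop shows the tray rim corners at about (92,258), (271,220), (298,357) and (120,397). The stand board corners are at about (463,203), (668,179), (699,418) and (491,445), and the long piece's body is at about (438,105). The mask measurements can use these as checks.

```bash
python3 - <<'E'
from meas import *
f=grab("top"); h=cv2.cvtColor(f["im"],cv2.COLOR_RGB2HSV); H,S,V=[h[...,i].astype(int) for i in range(3)]
def quad(name,c,z):
    P=ray(f,np.array(c)/3+110-1/3,z)[:,:2]*1000
    print(name,P.round(1).tolist(),"ctr",P.mean(0).round(1),"sides",[np.linalg.norm(P[i]-P[i-1]).round(1) for i in range(4)],
     "ang",[np.degrees(np.arctan2(*(P[i]-P[i-1])[::-1])).round(1) for i in range(4)])
quad("tray",[(92,258),(271,220),(298,357),(120,397)],.032)
quad("stand",[(463,203),(668,179),(699,418),(491,445)],.058)
c,a=blob(f,(S<50)&(V>150),(256,146)); P=ray(f,c,.014); print("piece",a,rect(P))
# body only: open away knobs
m=((S<50)&(V>150)).astype(np.uint8); m=cv2.resize(m*255,None,fx=4,fy=4,interpolation=cv2.INTER_LINEAR); m=cv2.morphologyEx((m>127).astype(np.uint8),cv2.MORPH_OPEN,np.ones((41,41)))
c,a=blob(f,m,(256*4,146*4)); P=ray(f,(c-1.5)/4,.014); print("body",a,rect(P))
c,a=blob(f,(V<75)&(S>100),(126,222)); P=ray(f,c,.052); print("bar",a,rect(P))
c,a=blob(f,(S<128)&(V>120)&(H>12)&(H<28),(175,213)); print("traymask",a,rect(ray(f,c,.032)))
c,a=blob(f,(S<128)&(V>150),(304,214)); print("standmask",a,rect(ray(f,c,.058)))
E
```

```text
tray [[537.5, 305.2], [567.1, 148.8], [446.8, 127.0], [415.9, 281.6]] ctr [491.8 215.7] sides [np.float64(123.9), np.float64(159.2), np.float64(122.3), np.float64(157.6)] ang [np.float64(11.0), np.float64(-79.3), np.float64(-169.7), np.float64(101.3)]
stand [[574.2, -19.7], [591.0, -196.2], [385.8, -215.7], [367.6, -38.6]] ctr [ 479.6 -117.6] sides [np.float64(207.4), np.float64(177.2), np.float64(206.1), np.float64(178.1)] ang [np.float64(5.2), np.float64(-84.6), np.float64(-174.6), np.float64(95.9)]
piece 653 ([array([675. ,  12.4]), array([ 61.9, 120. ]), np.float64(88.7)], [[614.2999877929688, -17.200000762939453], [734.2999877929688, -19.899999618530273], [735.7000122070312, 42.0], [615.7000122070312, 44.70000076293945]])
body 8014 ([array([672.,   3.]), array([45. , 83.9]), np.float64(88.7)], [[629.5, -18.5], [713.4000244140625, -20.5], [714.4000244140625, 24.5], [630.5999755859375, 26.399999618530273]])
bar 99 ([array([464.9, 331.5]), array([45.7, 14.6]), np.float64(9.2)], [[441.1000061035156, 335.1000061035156], [443.5, 320.6000061035156], [488.6000061035156, 328.0], [486.20001220703125, 342.3999938964844]])
traymask 3212 ([array([488.2, 231.8]), array([129.5, 194.7]), np.float64(11.0)], [[406.1000061035156, 315.0], [443.20001220703125, 123.9000015258789], [570.4000244140625, 148.60000610351562], [533.2000122070312, 339.70001220703125]])
standmask 5176 ([array([ 478.8, -115.7]), array([210.5, 180.3]), np.float64(5.6)], [[365.20001220703125, -36.29999923706055], [382.8999938964844, -215.8000030517578], [592.4000244140625, -195.10000610351562], [574.7000122070312, -15.699999809265137]])
```

Call:
servo_tool([
  {"dx":0.04,"dy":-0.018,"rz":-0.14},
  {"dx":0.08,"dy":-0.035,"rz":-0.28},
  {"dx":0.12,"dy":-0.053,"rz":-0.42},
  {"dx":0.16,"dy":-0.07,"rz":-0.56},
  {"dx":0.2,"dy":-0.088,"rz":-0.7},
  {"dx":0.24,"dy":-0.106,"rz":-0.84},
  {"dx":0.28,"dy":-0.123,"rz":-0.98},
  {"dx":0.32,"dy":-0.14,"rz":-1.12},
])

```text
invalid input
```

```bash
cat >> h.py <<'E'
def go(tx,ty,tz,th):
    """print tool-axis shift from now to world target with tool-x heading th (deg)"""
    from scipy.spatial.transform import Rotation as Ro
    s=sensors.state(); w,x,y,z=s["tcp_rot"]; M=Ro.from_quat([x,y,z,w]); M0=M.as_matrix()
    T=Ro.from_matrix(np.c_[[np.cos(th),np.sin(th),0],[np.sin(th),-np.cos(th),0],[0,0,-1]]) if 0 else Ro.from_matrix(np.array([[np.cos(np.radians(th)),np.sin(np.radians(th)),0],[np.sin(np.radians(th)),-np.cos(np.radians(th)),0],[0,0,-1.]]))
    print("t",round(s["t"],2),"pos",s["position"].round(4),"heading",np.degrees(np.arctan2(M0[1,0],M0[0,0])).round(2),"q",s["joint_positions"].round(2),"F",s["contact_force"].round(1),"w",round(s["width"],4),"g",round(s["grasp_force"],1))
    print("shift",(M0.T@(np.array([tx,ty,tz])-s["position"])).round(4),"turn",(M.inv()*T).as_rotvec().round(3))
E
sed -i 's/    T=Ro.*if 0 else /    T=/' h.py
python3 -c "
from h import *
go(.6645,.003,.12,178.7)"
```

```text
t 0.2 pos [ 0.2386 -0.4954  0.2309] heading 25.71 q [-1.12  0.09  0.18  1.66  0.    1.57] F [-0.3 -0.5 -0.3] w 0.085 g 0.0
shift [ 0.6    -0.2642  0.1111] turn [-0.00e+00 -1.00e-03 -2.67e+00]
```

Call:
servo_tool([
  {"dx":0.04,"dy":-0.018,"dz":0,"rx":0,"ry":0,"rz":-0.14,"fingers":1},
  {"dx":0.08,"dy":-0.035,"dz":0,"rx":0,"ry":0,"rz":-0.28,"fingers":1},
  {"dx":0.12,"dy":-0.053,"dz":0,"rx":0,"ry":0,"rz":-0.42,"fingers":1},
  {"dx":0.16,"dy":-0.07,"dz":0,"rx":0,"ry":0,"rz":-0.56,"fingers":1},
  {"dx":0.2,"dy":-0.088,"dz":0,"rx":0,"ry":0,"rz":-0.7,"fingers":1},
  {"dx":0.24,"dy":-0.106,"dz":0,"rx":0,"ry":0,"rz":-0.84,"fingers":1},
  {"dx":0.28,"dy":-0.123,"dz":0,"rx":0,"ry":0,"rz":-0.98,"fingers":1},
  {"dx":0.32,"dy":-0.14,"dz":0,"rx":0,"ry":0,"rz":-1.12,"fingers":1},
])

```text
t: 1.0
position: [0.4671, -0.229, 0.2313]
tcp_rot: [0.0, 0.706, 0.708, -0.0]
contact_force: [0.8, -1.0, 0.3]
width: 0.0854
grasp_force: 0.0
```

```bash
python3 -c "
from h import *
go(.6645,.003,.12,178.7)"
```

```text
t 1.0 pos [ 0.4671 -0.229   0.2313] heading 90.21 q [-0.46  0.02  0.1   1.66 -0.    1.11] F [ 0.8 -1.   0.3] w 0.0854 g 0.0
shift [0.2312 0.1983 0.1113] turn [-0.     0.    -1.544]
```

Call:
servo_tool([
  {"dx":0.03,"dy":0.025,"dz":0,"rx":0,"ry":0,"rz":-0.14,"fingers":1},
  {"dx":0.06,"dy":0.05,"dz":0,"rx":0,"ry":0,"rz":-0.28,"fingers":1},
  {"dx":0.09,"dy":0.075,"dz":0,"rx":0,"ry":0,"rz":-0.42,"fingers":1},
  {"dx":0.12,"dy":0.1,"dz":0,"rx":0,"ry":0,"rz":-0.56,"fingers":1},
  {"dx":0.15,"dy":0.125,"dz":0,"rx":0,"ry":0,"rz":-0.7,"fingers":1},
  {"dx":0.18,"dy":0.15,"dz":0,"rx":0,"ry":0,"rz":-0.84,"fingers":1},
  {"dx":0.21,"dy":0.18,"dz":0.02,"rx":0,"ry":0,"rz":-0.98,"fingers":1},
  {"dx":0.231,"dy":0.198,"dz":0.04,"rx":0,"ry":0,"rz":-1.12,"fingers":1},
])

```text
t: 1.8
position: [0.6664, 0.0022, 0.1905]
tcp_rot: [0.0, 0.221, 0.975, 0.0]
contact_force: [0.5, 0.3, -1.1]
width: 0.0854
grasp_force: 0.0
```

```bash
python3 -c "
from h import *
go(.6645,.003,.10,178.7)"
```

```text
t 1.8 pos [0.6664 0.0022 0.1905] heading 154.46 q [0.   0.37 0.43 1.63 0.   0.45] F [ 0.5  0.3 -1.1] w 0.0854 g 0.0
shift [ 0.0021 -0.0002  0.0905] turn [ 0.     0.001 -0.423]
```

Call:
servo_tool([
  {"dx":0.002,"dy":0,"dz":0.025,"rx":0,"ry":0,"rz":-0.14,"fingers":1},
  {"dx":0.002,"dy":0,"dz":0.05,"rx":0,"ry":0,"rz":-0.28,"fingers":1},
  {"dx":0.002,"dy":0,"dz":0.075,"rx":0,"ry":0,"rz":-0.423,"fingers":1},
  {"dx":0.002,"dy":0,"dz":0.09,"rx":0,"ry":0,"rz":-0.423,"fingers":1},
  {"dx":0.002,"dy":0,"dz":0.09,"rx":0,"ry":0,"rz":-0.423,"fingers":1},
])

```text
t: 2.3
position: [0.6616, 0.0009, 0.0988]
tcp_rot: [-0.002, 0.017, 1.0, -0.0]
contact_force: [-0.8, -1.1, -0.2]
width: 0.0857
grasp_force: 0.0
```

```bash
python3 - <<'E'
from meas import *
f=grab("wrist"); print(-f["R"].T@f["t"])
im=f["im"].copy()
m=((cv2.cvtColor(im,cv2.COLOR_RGB2HSV)[...,1]<60)&(im.max(2)>120))
print(proj(f,[[.6645,.003,.014]]))
o=np.array([.6645,.003,.014]);a=np.radians(-1.3)
for p in proj(f,[o+np.array([np.cos(a)*x-np.sin(a)*y,np.sin(a)*x+np.cos(a)*y,0]) for x,y in [(-50,-22),(-50,22),(50,22),(50,-22),(72,0),(28,43)] for x,y in [(x/1000,y/1000)]]): cv2.circle(f["im"],tuple(int(v) for v in p),3,(255,0,0),-1)
save(f,"w1.png"); np.save("w1.npy",im)
go(.6645,.003,.002,178.7)
E
```

```text
[0.58788325 0.003838   0.24122113]
[[285.06568528 226.40861889]]
t 2.35 pos [0.6624 0.0009 0.1007] heading 178.06 q [ 0.    0.35  0.23  1.46 -0.    0.04] F [ 0.7 -0.   0.5] w 0.0853 g 0.0
shift [-0.0022  0.0022  0.0987] turn [-0.    -0.002 -0.011]
```

View pics/w1.png

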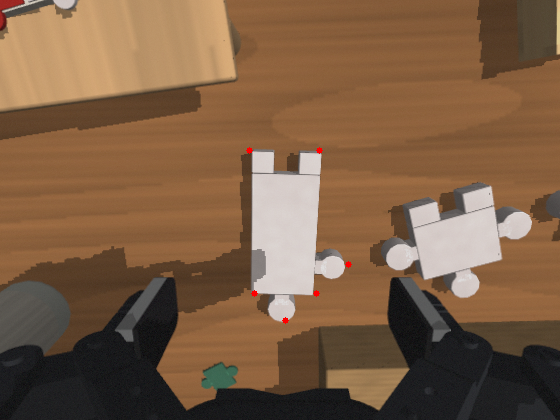

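The wrist view shows the piece's body from about (252,174) to (314,293), close to the prediction. Square_b is well clear of the right finger. I'll refine the piece pose from those body corners.

```bash
python3 - <<'E'
from meas import *
f=grab("wrist"); P=ray(f,[(252,293),(314,293),(320,174),(252,174),(282,309),(332,265)],.014)[:,:2]*1000
print(P.round(1)); 
m=((cv2.cvtColor(f["im"],cv2.COLOR_RGB2HSV)[...,1]<40)&(f["im"].max(2)>120)).astype(np.uint8)
m=cv2.morphologyEx(m,cv2.MORPH_OPEN,np.ones((45,45)))
c,a=blob(f,m,(285,230)); print(a,rect(ray(f,c,.014)))
E
```

```text
[[715.3 -22.1]
 [716.8  21.9]
 [631.4  26.5]
 [629.9 -17.1]
 [728.9  -1.3]
 [695.5  34.6]]
7569 ([array([671.6,   2. ]), array([43.2, 85.1]), np.float64(86.7)], [[627.9000244140625, -17.100000381469727], [712.9000244140625, -22.0], [715.4000244140625, 21.100000381469727], [630.4000244140625, 26.100000381469727]])
```

Call:
servo_tool([
  {"dx":-0.0025,"dy":0.0017,"dz":0.03,"rx":0,"ry":0,"rz":0.02,"fingers":1},
  {"dx":-0.0025,"dy":0.0017,"dz":0.06,"rx":0,"ry":0,"rz":0.02,"fingers":1},
  {"dx":-0.0025,"dy":0.0017,"dz":0.08,"rx":0,"ry":0,"rz":0.02,"fingers":1},
  {"dx":-0.0025,"dy":0.0017,"dz":0.09,"rx":0,"ry":0,"rz":0.02,"fingers":1},
  {"dx":-0.0025,"dy":0.0017,"dz":0.095,"rx":0,"ry":0,"rz":0.02,"fingers":1},
  {"dx":-0.0025,"dy":0.0017,"dz":0.095,"rx":0,"ry":0,"rz":0.02,"fingers":1},
])

```text
t: 3.0
position: [0.6659, 0.0025, 0.0072]
tcp_rot: [0.001, 0.025, 1.0, 0.0]
contact_force: [0.3, -0.4, 0.7]
width: 0.0852
grasp_force: 0.0
```

```bash
python3 -c "
from h import *
go(.665,.0026,.002,177)"
```

```text
t 3.0 pos [0.6659 0.0025 0.0072] heading 177.1 q [ 0.    0.39  0.1   1.28 -0.    0.05] F [ 0.3 -0.4  0.7] w 0.0852 g 0.0
shift [0.0009 0.0001 0.0052] turn [0.    0.001 0.002]
```

Call:
servo_tool([
  {"dx":0,"dy":0,"dz":0.004,"rx":0,"ry":0,"rz":0,"fingers":0.6},
  {"dx":0,"dy":0,"dz":0.004,"rx":0,"ry":0,"rz":0,"fingers":0.2},
  {"dx":0,"dy":0,"dz":0.004,"rx":0,"ry":0,"rz":0,"fingers":0.2},
  {"dx":0,"dy":0,"dz":0.004,"rx":0,"ry":0,"rz":0,"fingers":0.2},
  {"dx":0,"dy":0,"dz":0.004,"rx":0,"ry":0,"rz":0,"fingers":0.2},
  {"dx":0,"dy":0,"dz":0.004,"rx":0,"ry":0,"rz":0,"fingers":0.2},
  {"dx":0,"dy":0,"dz":0.004,"rx":0,"ry":0,"rz":0,"fingers":0.2},
])

```text
t: 3.7
position: [0.6659, 0.0025, 0.0033]
tcp_rot: [0.001, 0.025, 1.0, -0.0]
contact_force: [0.1, -0.1, 5.7]
width: 0.0423
grasp_force: 62.1
```

Call:
servo_tool([
  {"dx":0,"dy":0,"dz":-0.02,"rx":0,"ry":0,"rz":0,"fingers":0.2},
  {"dx":0,"dy":0,"dz":-0.06,"rx":0,"ry":0,"rz":0,"fingers":0.2},
  {"dx":0.02,"dy":0.02,"dz":-0.1,"rx":0,"ry":0,"rz":0.13,"fingers":0.2},
  {"dx":0.05,"dy":0.055,"dz":-0.12,"rx":0,"ry":0,"rz":0.27,"fingers":0.2},
  {"dx":0.08,"dy":0.09,"dz":-0.12,"rx":0,"ry":0,"rz":0.4,"fingers":0.2},
  {"dx":0.11,"dy":0.124,"dz":-0.12,"rx":0,"ry":0,"rz":0.54,"fingers":0.2},
  {"dx":0.14,"dy":0.157,"dz":-0.12,"rx":0,"ry":0,"rz":0.68,"fingers":0.2},
  {"dx":0.165,"dy":0.185,"dz":-0.12,"rx":0,"ry":0,"rz":0.82,"fingers":0.2},
])

```text
t: 4.5
position: [0.5081, 0.1969, 0.1223]
tcp_rot: [-0.0, 0.424, 0.906, 0.0]
contact_force: [0.8, 0.4, 0.1]
width: 0.0423
grasp_force: 61.4
```

```bash
python3 -c "
from h import *
go(.487,.2263,.10,100.5)"
```

```text
t 4.5 pos [0.5081 0.1969 0.1223] heading 129.86 q [ 0.37  0.06 -0.06  1.45  0.    1.24] F [0.8 0.4 0.1] w 0.0423 g 61.4
shift [0.0361 0.0026 0.0223] turn [-0.    -0.     0.512]
```

Call:
servo_tool([
  {"dx":0.012,"dy":0.001,"dz":0.005,"rx":0,"ry":0,"rz":0.13,"fingers":0.2},
  {"dx":0.024,"dy":0.002,"dz":0.01,"rx":0,"ry":0,"rz":0.26,"fingers":0.2},
  {"dx":0.036,"dy":0.003,"dz":0.015,"rx":0,"ry":0,"rz":0.39,"fingers":0.2},
  {"dx":0.036,"dy":0.003,"dz":0.022,"rx":0,"ry":0,"rz":0.512,"fingers":0.2},
  {"dx":0.036,"dy":0.003,"dz":0.022,"rx":0,"ry":0,"rz":0.512,"fingers":0.2},
  {"dx":0.036,"dy":0.003,"dz":0.022,"rx":0,"ry":0,"rz":0.512,"fingers":0.2},
])

```text
t: 5.1
position: [0.4888, 0.2248, 0.1003]
tcp_rot: [-0.0, 0.636, 0.772, -0.0]
contact_force: [-0.2, -0.5, -0.2]
width: 0.0424
grasp_force: 61.4
```

```bash
python3 - <<'E'
from meas import *
go(.487,.2263,.013,100.5)
f=grab("wrist"); 
c=np.array([.492,.216]);a=np.radians(10.5);R=np.array([[np.cos(a),-np.sin(a)],[np.sin(a),np.cos(a)]])
for z,L in((.032,[(-62,-80),(62,-80),(62,80),(-62,80)]),(.052,[(-25,123),(25,123),(25,139),(-25,139)])):
    for p in proj(f,[[*(c+R@(np.array(q)/1000)),z] for q in L]): cv2.circle(f["im"],tuple(int(v) for v in p),3,(255,0,0),-1)
save(f,"w2.png")
E
```

```text
t 5.1 pos [0.4888 0.2248 0.1003] heading 101.03 q [ 0.43  0.05 -0.12  1.41 -0.    1.81] F [-0.2 -0.5 -0.2] w 0.0424 g 61.4
shift [ 0.0018 -0.0015  0.0873] turn [-0.     0.     0.009]
```

View pics/w2.png

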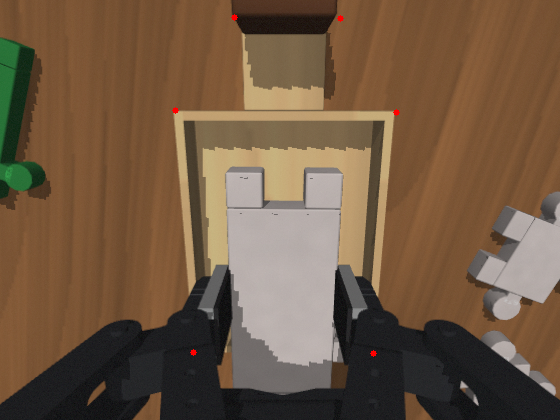

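The wrist view shows the tray rim corners at (176,111) and (397,112), on top of the prediction. The piece is aligned above the tray and clears the walls, so I'll lower it.

Call:
servo_tool([
  {"dx":0.001,"dy":-0.0015,"dz":0.025,"rx":0,"ry":0,"rz":0.01,"fingers":0.2},
  {"dx":0.001,"dy":-0.0015,"dz":0.05,"rx":0,"ry":0,"rz":0.01,"fingers":0.2},
  {"dx":0.001,"dy":-0.0015,"dz":0.065,"rx":0,"ry":0,"rz":0.01,"fingers":0.2},
  {"dx":0.001,"dy":-0.0015,"dz":0.078,"rx":0,"ry":0,"rz":0.01,"fingers":0.2},
  {"dx":0.001,"dy":-0.0015,"dz":0.085,"rx":0,"ry":0,"rz":0.01,"fingers":0.2},
  {"dx":0.001,"dy":-0.0015,"dz":0.089,"rx":0,"ry":0,"rz":0.01,"fingers":0.2},
  {"dx":0.001,"dy":-0.0015,"dz":0.091,"rx":0,"ry":0,"rz":0.01,"fingers":0.2},
  {"dx":0.001,"dy":-0.0015,"dz":0.091,"rx":0,"ry":0,"rz":0.01,"fingers":0.2},
])

```text
t: 5.95
position: [0.4875, 0.2258, 0.0097]
tcp_rot: [0.0, 0.641, 0.768, 0.0]
contact_force: [0.2, -0.2, -0.3]
width: 0.0421
grasp_force: 61.5
```

Call:
servo_tool([
  {"dx":0,"dy":0,"dz":0.001,"rx":0,"ry":0,"rz":0,"fingers":0.2},
  {"dx":0,"dy":0,"dz":0.001,"rx":0,"ry":0,"rz":0,"fingers":0.2},
  {"dx":0,"dy":0,"dz":0.001,"rx":0,"ry":0,"rz":0,"fingers":0.64},
  {"dx":0,"dy":0,"dz":0.001,"rx":0,"ry":0,"rz":0,"fingers":0.64},
  {"dx":0,"dy":0,"dz":0.001,"rx":0,"ry":0,"rz":0,"fingers":0.64},
  {"dx":0,"dy":0,"dz":-0.015,"rx":0,"ry":0,"rz":0,"fingers":0.64},
  {"dx":0,"dy":0,"dz":-0.045,"rx":0,"ry":0,"rz":0,"fingers":0.64},
  {"dx":0,"dy":0,"dz":-0.09,"rx":0,"ry":0,"rz":0,"fingers":0.64},
])

```text
t: 6.75
position: [0.4859, 0.2251, 0.0981]
tcp_rot: [-0.001, 0.641, 0.767, -0.002]
contact_force: [1.4, 0.0, 0.3]
width: 0.0548
grasp_force: 0.0
```

Call:
servo_tool([
  {"dx":0.04,"dy":0.001,"dz":0,"rx":0,"ry":0,"rz":0,"fingers":1},
  {"dx":0.08,"dy":0.002,"dz":0,"rx":0,"ry":0,"rz":0,"fingers":1},
  {"dx":0.11,"dy":0.003,"dz":0,"rx":0,"ry":0,"rz":0,"fingers":1},
  {"dx":0.1215,"dy":0.003,"dz":0,"rx":0,"ry":0,"rz":0,"fingers":1},
  {"dx":0.1215,"dy":0.003,"dz":0,"rx":0,"ry":0,"rz":0,"fingers":1},
  {"dx":0.1215,"dy":0.003,"dz":0,"rx":0,"ry":0,"rz":0,"fingers":1},
])

```text
t: 7.35
position: [0.4686, 0.345, 0.0991]
tcp_rot: [0.0, 0.641, 0.767, -0.0]
contact_force: [0.4, -0.8, -0.6]
width: 0.0857
grasp_force: 0.0
```

```bash
python3 - <<'E'
from meas import *
go(.467,.345,.017,100.5)
f=grab("wrist"); 
c=np.array([.492,.216]);a=np.radians(10.5);R=np.array([[np.cos(a),-np.sin(a)],[np.sin(a),np.cos(a)]])
for z,L in((.032,[(-62,-80),(62,-80),(62,80),(-62,80)]),(.052,[(-25,123),(25,123),(25,139),(-25,139)])):
    for p in proj(f,[[*(c+R@(np.array(q)/1000)),z] for q in L]): cv2.circle(f["im"],tuple(int(v) for v in p),3,(255,0,0),-1)
save(f,"w3.png")
E
```

```text
t 7.35 pos [0.4686 0.345  0.0991] heading 100.26 q [ 0.63  0.15 -0.01  1.41 -0.    2.03] F [ 0.4 -0.8 -0.6] w 0.0857 g 0.0
shift [ 0.0003 -0.0015  0.0821] turn [-0.     0.001 -0.004]
```

View pics/w3.png

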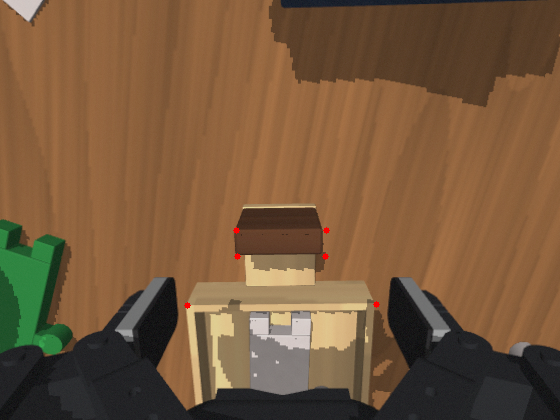

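The bar's top face sits at columns 235–322, rows 230–254, within about 1 mm of the prediction. The piece lies inside the tray. Next I'll descend and grip the bar.

Call:
servo_tool([
  {"dx":0,"dy":-0.001,"dz":0.03,"rx":0,"ry":0,"rz":-0.004,"fingers":1},
  {"dx":0,"dy":-0.001,"dz":0.055,"rx":0,"ry":0,"rz":-0.004,"fingers":1},
  {"dx":0,"dy":-0.001,"dz":0.07,"rx":0,"ry":0,"rz":-0.004,"fingers":1},
  {"dx":0,"dy":-0.001,"dz":0.079,"rx":0,"ry":0,"rz":-0.004,"fingers":1},
  {"dx":0,"dy":-0.001,"dz":0.079,"rx":0,"ry":0,"rz":-0.004,"fingers":1},
  {"dx":0,"dy":-0.001,"dz":0.079,"rx":0,"ry":0,"rz":-0.004,"fingers":0.75},
])

```text
t: 8.0
position: [0.4681, 0.3457, 0.0213]
tcp_rot: [0.0, 0.64, 0.769, 0.001]
contact_force: [0.2, -0.4, 0.8]
width: 0.073
grasp_force: 0.0
```

Call:
servo_tool([
  {"dx":0,"dy":0,"dz":0,"rx":0,"ry":0,"rz":0,"fingers":0.6},
  {"dx":0,"dy":0,"dz":0,"rx":0,"ry":0,"rz":0,"fingers":0.3},
  {"dx":0,"dy":0,"dz":0,"rx":0,"ry":0,"rz":0,"fingers":0.3},
  {"dx":0,"dy":0,"dz":0,"rx":0,"ry":0,"rz":0,"fingers":0.3},
  {"dx":0,"dy":0,"dz":0,"rx":0,"ry":0,"rz":0,"fingers":0.3},
])

```text
t: 8.5
position: [0.4682, 0.3461, 0.0217]
tcp_rot: [0.0, 0.64, 0.769, 0.001]
contact_force: [-0.8, 0.1, 6.4]
width: 0.049
grasp_force: 63.0
```

```bash
python3 - <<'E'
from meas import *
a=np.radians(5.4); R=np.array([[np.cos(a),-np.sin(a)],[np.sin(a),np.cos(a)]]); s=np.array([.4792,-.1167])
for y in (.28,.14): p=s+R@[0,y]; print("bar target, stand y",y,p.round(4)); go(p[0],p[1],.0185,95.4)
E
```

```text
bar target, stand y 0.28 [0.4528 0.1621]
t 8.5 pos [0.4682 0.3461 0.0217] heading 100.49 q [ 0.64  0.18 -0.13  1.26  0.    2.02] F [-0.8  0.1  6.4] w 0.049 g 63.0
shift [-0.1782 -0.0486  0.0029] turn [ 0.002 -0.001  0.089]
bar target, stand y 0.14 [0.466  0.0227]
t 8.5 pos [0.4682 0.3461 0.0217] heading 100.49 q [ 0.64  0.18 -0.13  1.26  0.    2.02] F [-0.8  0.1  6.4] w 0.049 g 63.0
shift [-0.3177 -0.061   0.0028] turn [ 0.002 -0.001  0.089]
```

Call:
servo_tool([
  {"dx":-0.01,"dy":-0.0035,"dz":0,"rx":0,"ry":0,"rz":0.007,"fingers":0.3},
  {"dx":-0.03,"dy":-0.01,"dz":0,"rx":0,"ry":0,"rz":0.02,"fingers":0.3},
  {"dx":-0.05,"dy":-0.017,"dz":0,"rx":0,"ry":0,"rz":0.035,"fingers":0.3},
  {"dx":-0.07,"dy":-0.024,"dz":0,"rx":0,"ry":0,"rz":0.05,"fingers":0.3},
  {"dx":-0.09,"dy":-0.031,"dz":0,"rx":0,"ry":0,"rz":0.063,"fingers":0.3},
  {"dx":-0.11,"dy":-0.038,"dz":0,"rx":0,"ry":0,"rz":0.077,"fingers":0.3},
  {"dx":-0.12,"dy":-0.042,"dz":0,"rx":0,"ry":0,"rz":0.085,"fingers":0.3},
  {"dx":-0.128,"dy":-0.044,"dz":0,"rx":0,"ry":0,"rz":0.089,"fingers":0.3},
])

```text
t: 9.3
position: [0.4481, 0.2117, 0.0217]
tcp_rot: [-0.0, 0.673, 0.739, 0.002]
contact_force: [0.7, 4.8, 5.3]
width: 0.0487
grasp_force: 63.0
```

```bash
python3 - <<'E'
from meas import *
a=np.radians(5.4); R=np.array([[np.cos(a),-np.sin(a)],[np.sin(a),np.cos(a)]]); s=np.array([.4792,-.1167])
for y in (.30,.14): p=s+R@[0,y]; print(y,p.round(4)); go(p[0],p[1],.0215,95.4)
f=grab("top"); cv2.imwrite("pics/t2.png",cv2.cvtColor(cv2.resize(f["im"][150:290,150:400],None,fx=3.2,fy=3.2,interpolation=cv2.INTER_CUBIC),cv2.COLOR_RGB2BGR))
E
```

```text
0.3 [0.451 0.182]
t 9.3 pos [0.4481 0.2117 0.0217] heading 95.35 q [ 0.44 -0.02 -0.34  1.25  0.    1.92] F [0.7 4.8 5.3] w 0.0487 g 63.0
shift [-0.0299  0.0001  0.0001] turn [ 0.002 -0.002 -0.001]
0.14 [0.466  0.0227]
t 9.3 pos [0.4481 0.2117 0.0217] heading 95.35 q [ 0.44 -0.02 -0.34  1.25  0.    1.92] F [0.7 4.8 5.3] w 0.0487 g 63.0
shift [-0.1899  0.0002 -0.0002] turn [ 0.002 -0.002 -0.001]
```

View pics/t2.png

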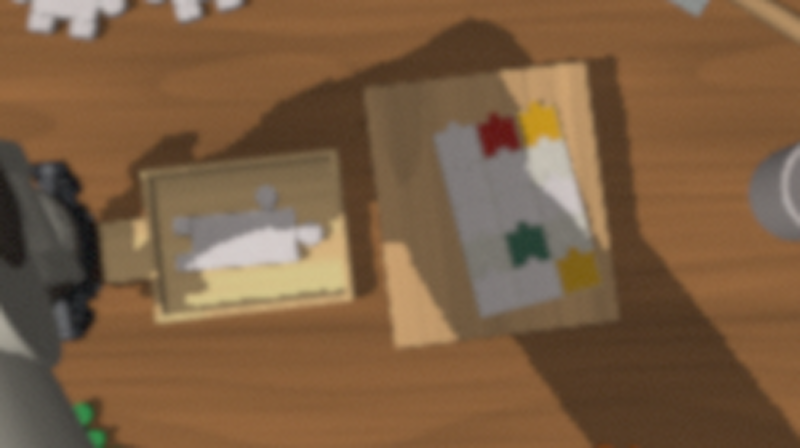

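The piece lies flat in the tray and the tray is lined up with the deck. Tray corners are at (141,172), (336,152), (352,299) and (157,322). Stand corners are at (365,88), (585,63), (618,318) and (396,347).

```bash
python3 - <<'E'
from meas import *
f=grab("top")
def quad(name,c,z):
    P=ray(f,(np.array(c)+.5)/3.2-.5+150,z)[:,:2]*1000
    u=(P[0]+P[3]-P[1]-P[2]); C=P.mean(0); print(name,P.round(1).tolist(),C.round(1),"yaw",(np.degrees(np.arctan2(u[1],u[0]))-90).round(2)); return C,u
T,tu=quad("tray",[(141,172),(336,152),(352,299),(157,322)],.032)
S,su=quad("stand",[(365,88),(585,63),(618,318),(396,347)],.058)
y=su/np.linalg.norm(su); x=np.array([y[1],-y[0]]); print("tray in stand",(T-S)@x,(T-S)@y)
E
```

```text
tray [[513.8, 165.9], [526.4, 6.3], [406.0, -4.0], [391.3, 154.6]] [459.4  80.7] yaw 4.89
stand [[574.7, -19.0], [590.9, -196.5], [385.7, -216.0], [367.4, -38.8]] [ 479.7 -117.6] yaw 5.57
tray in stand -0.9747606527510954 199.32385428965674
```

Call:
servo_tool([
  {"dx":-0.008,"dy":0.0005,"dz":0,"rx":0,"ry":0,"rz":-0.004,"fingers":0.3},
  {"dx":-0.02,"dy":0.001,"dz":0,"rx":0,"ry":0,"rz":-0.004,"fingers":0.3},
  {"dx":-0.033,"dy":0.001,"dz":0,"rx":0,"ry":0,"rz":-0.004,"fingers":0.3},
  {"dx":-0.046,"dy":0.001,"dz":0,"rx":0,"ry":0,"rz":-0.004,"fingers":0.3},
  {"dx":-0.059,"dy":0.001,"dz":0,"rx":0,"ry":0,"rz":-0.004,"fingers":0.3},
  {"dx":-0.072,"dy":0.001,"dz":0,"rx":0,"ry":0,"rz":-0.004,"fingers":0.3},
  {"dx":-0.085,"dy":0.001,"dz":0,"rx":0,"ry":0,"rz":-0.004,"fingers":0.3},
  {"dx":-0.095,"dy":0.001,"dz":0,"rx":0,"ry":0,"rz":-0.004,"fingers":0.3},
])

```text
t: 10.2
position: [0.4581, 0.1174, 0.0216]
tcp_rot: [-0.0, 0.672, 0.741, 0.001]
contact_force: [-1.2, 4.8, 6.9]
width: 0.0487
grasp_force: 63.2
```

Call:
servo_tool([
  {"dx":-0.01,"dy":0,"dz":0,"rx":0,"ry":0,"rz":0,"fingers":0.3},
  {"dx":-0.022,"dy":0,"dz":0,"rx":0,"ry":0,"rz":0,"fingers":0.3},
  {"dx":-0.034,"dy":0,"dz":0,"rx":0,"ry":0,"rz":0,"fingers":0.3},
  {"dx":-0.046,"dy":0,"dz":0,"rx":0,"ry":0,"rz":0,"fingers":0.3},
  {"dx":-0.058,"dy":0,"dz":0,"rx":0,"ry":0,"rz":0,"fingers":0.3},
  {"dx":-0.068,"dy":0,"dz":0,"rx":0,"ry":0,"rz":0,"fingers":0.3},
  {"dx":-0.076,"dy":0,"dz":0,"rx":0,"ry":0,"rz":0,"fingers":0.3},
  {"dx":-0.082,"dy":0,"dz":0,"rx":0,"ry":0,"rz":0,"fingers":0.3},
])

```text
t: 11.0
position: [0.4661, 0.0359, 0.0217]
tcp_rot: [0.0, 0.672, 0.741, 0.001]
contact_force: [-1.1, 6.0, 8.1]
width: 0.049
grasp_force: 63.2
```

Call:
servo_tool([
  {"dx":-0.002,"dy":0,"dz":0,"rx":0,"ry":0,"rz":0,"fingers":0.3},
  {"dx":-0.004,"dy":0,"dz":0,"rx":0,"ry":0,"rz":0,"fingers":0.3},
  {"dx":-0.006,"dy":0,"dz":0,"rx":0,"ry":0,"rz":0,"fingers":0.3},
  {"dx":-0.007,"dy":0,"dz":0,"rx":0,"ry":0,"rz":0,"fingers":0.3},
  {"dx":-0.008,"dy":0,"dz":0,"rx":0,"ry":0,"rz":0,"fingers":0.3},
  {"dx":-0.009,"dy":0,"dz":0,"rx":0,"ry":0,"rz":0,"fingers":0.3},
  {"dx":-0.01,"dy":0,"dz":0,"rx":0,"ry":0,"rz":0,"fingers":0.3},
])

```text
t: 11.7
position: [0.4671, 0.0264, 0.0217]
tcp_rot: [0.0, 0.671, 0.741, 0.001]
contact_force: [-0.7, 5.9, 7.6]
width: 0.0492
grasp_force: 63.3
```

Call:
servo_tool([
  {"dx":-0.0005,"dy":0,"dz":0,"rx":0,"ry":0,"rz":0,"fingers":0.3},
  {"dx":-0.001,"dy":0,"dz":0,"rx":0,"ry":0,"rz":0,"fingers":0.3},
  {"dx":-0.0015,"dy":0,"dz":0,"rx":0,"ry":0,"rz":0,"fingers":0.3},
  {"dx":-0.002,"dy":0,"dz":0,"rx":0,"ry":0,"rz":0,"fingers":0.3},
  {"dx":-0.0025,"dy":0,"dz":0,"rx":0,"ry":0,"rz":0,"fingers":0.3},
  {"dx":-0.003,"dy":0,"dz":0,"rx":0,"ry":0,"rz":0,"fingers":0.3},
])

```text
t: 12.3
position: [0.4673, 0.0234, 0.0217]
tcp_rot: [0.0, 0.671, 0.741, 0.001]
contact_force: [0.1, 5.9, 7.4]
width: 0.0488
grasp_force: 63.3
```

Call:
servo_tool([
  {"dx":-0.0005,"dy":0,"dz":0,"rx":0,"ry":0,"rz":0,"fingers":0.3},
  {"dx":-0.001,"dy":0,"dz":0,"rx":0,"ry":0,"rz":0,"fingers":0.3},
])

```text
t: 12.5
position: [0.4675, 0.0224, 0.0217]
tcp_rot: [0.0, 0.671, 0.741, 0.001]
contact_force: [-0.5, 5.7, 9.2]
width: 0.049
grasp_force: 63.3
```

Call:
servo_tool([
  {"dx":-0.0005,"dy":0,"dz":0,"rx":0,"ry":0,"rz":0,"fingers":0.3},
  {"dx":-0.001,"dy":0,"dz":0,"rx":0,"ry":0,"rz":0,"fingers":0.3},
])

```text
t: 12.7
position: [0.4675, 0.0217, 0.0217]
tcp_rot: [-0.0, 0.671, 0.741, 0.002]
contact_force: [-0.6, 10.7, 8.5]
width: 0.0491
grasp_force: 63.4
```

Call:
servo_tool([
  {"dx":-0.0005,"dy":0,"dz":0,"rx":0,"ry":0,"rz":0,"fingers":0.3},
  {"dx":-0.001,"dy":0,"dz":0,"rx":0,"ry":0,"rz":0,"fingers":0.3},
])

```text
t: 12.9
position: [0.4675, 0.0217, 0.0217]
tcp_rot: [-0.001, 0.671, 0.741, 0.002]
contact_force: [-2.3, 17.1, 9.0]
width: 0.0494
grasp_force: 63.4
```

Call:
servo_tool([
  {"dx":0.001,"dy":0,"dz":0,"rx":0,"ry":0,"rz":0,"fingers":0.3},
  {"dx":0.001,"dy":0,"dz":0,"rx":0,"ry":0,"rz":0,"fingers":1},
  {"dx":0.001,"dy":0,"dz":0,"rx":0,"ry":0,"rz":0,"fingers":1},
  {"dx":0.001,"dy":0,"dz":0,"rx":0,"ry":0,"rz":0,"fingers":1},
  {"dx":0.001,"dy":0,"dz":0,"rx":0,"ry":0,"rz":0,"fingers":1},
  {"dx":0.001,"dy":0,"dz":-0.02,"rx":0,"ry":0,"rz":0,"fingers":1},
  {"dx":0.001,"dy":0,"dz":-0.06,"rx":0,"ry":0,"rz":0,"fingers":1},
  {"dx":0.001,"dy":0,"dz":-0.1,"rx":0,"ry":0,"rz":0,"fingers":1},
])

```text
t: 13.7
position: [0.4663, 0.0205, 0.1208]
tcp_rot: [-0.001, 0.672, 0.741, -0.001]
contact_force: [0.2, 0.5, 0.2]
width: 0.0857
grasp_force: 0.0
```

Call:
servo_tool([
  {"dx":0.04,"dy":0,"dz":-0.03,"rx":0,"ry":0,"rz":0,"fingers":1},
  {"dx":0.08,"dy":0,"dz":-0.06,"rx":0,"ry":0,"rz":0,"fingers":1},
  {"dx":0.12,"dy":0,"dz":-0.08,"rx":0,"ry":0,"rz":0,"fingers":1},
  {"dx":0.16,"dy":0,"dz":-0.1,"rx":0,"ry":0,"rz":0,"fingers":1},
  {"dx":0.2,"dy":0,"dz":-0.1,"rx":0,"ry":0,"rz":0,"fingers":1},
  {"dx":0.22,"dy":0,"dz":-0.1,"rx":0,"ry":0,"rz":0,"fingers":1},
  {"dx":0.22,"dy":0,"dz":-0.1,"rx":0,"ry":0,"rz":0,"fingers":1},
])

```text
t: 14.4
position: [0.4451, 0.2417, 0.2198]
tcp_rot: [-0.0, 0.671, 0.742, -0.0]
contact_force: [0.1, -0.8, -0.0]
width: 0.0856
grasp_force: 0.0
```

```bash
python3 - <<'E'
from meas import *
f=grab("top"); cv2.imwrite("pics/t3.png",cv2.cvtColor(cv2.resize(f["im"][110:290,150:400],None,fx=3.2,fy=3.2,interpolation=cv2.INTER_CUBIC),cv2.COLOR_RGB2BGR))
E
```

View pics/t3.png

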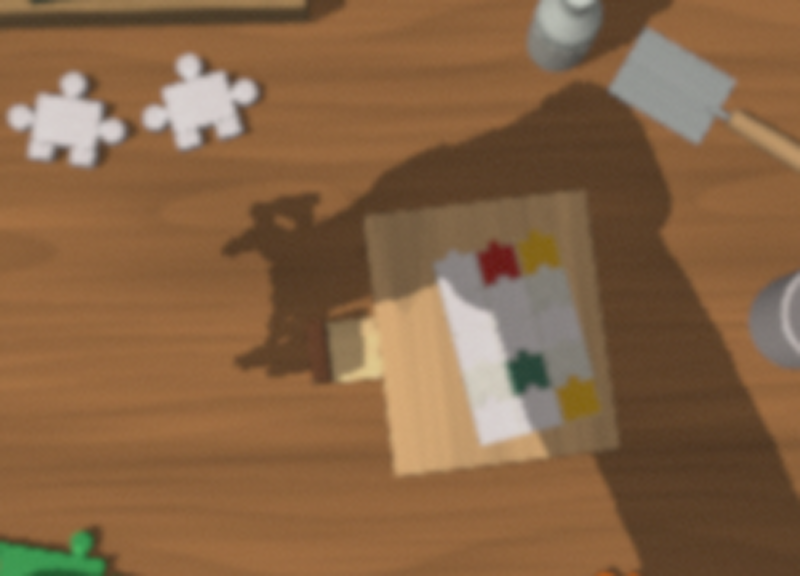

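The tray box is entirely under the deck, with only the tongue and bar outside at about (345,350). The half jigsaw, squares, mug, glue and scraper haven't moved. The contact force rose while the tool stopped advancing, and the grip point ended about 139 mm out in the stand frame, so the tray is home.

```bash
python3 -c "
from h import *
print(job.sign_off())"
```

```text
the job is handed in; nothing more can be done
None
```

The job is handed in: the long white piece lies flat in the tray, and the tray is under the deck against the stop, confirmed by contact force and grip position. Nothing else in the last top view had moved, and the arm is clear of everything.

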